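Put the wooden stamps away in their tins

TASK

Tidy away the four wooden stamps: take the stack apart and set every stamp, rubber side down, into the open tin of its own shape and size, lying flat inside the rim, and let go of it. Do not let a stamp topple over, and leave the mug and the pencil pot where they stand.

Things in the scene. Friction and masses are not known exactly. Their poses are not given: they have to be found in the camera images.
- round_large: Large round stamp: pale wooden disc-shaped block, 66 mm diameter, 32 mm high, with a dark 6 mm rubber layer as its lowest part (counted in the 32) and a white paper label of the same shape on its top. 60 to 110 g. Origin at the centre of its underside, z up along its axis. At the start it is either the bottom of the stack of three or the stamp standing alone; both stand on round dark slate coasters 96 mm wide and 3 mm thick, which are not targets and are fixed.
- square: Square stamp: pale wooden block, 62 x 62 mm, 32 mm high with the same rubber layer below and white label on top. 60 to 120 g. Origin at the centre of its underside, z up, x and y along its sides. At the start the bottom of the stack or standing alone (the other place from the large round one).
- hexagon: Hexagonal stamp: pale wooden regular hexagon block, 50 mm across flats (57.7 mm across corners), 32 mm high with the same rubber layer below and white label on top. 40 to 75 g. Origin at the centre of its underside, z up; x axis square to one pair of flat sides (the flats face 0, 60, 120 ... degrees from x). At the start the middle of the stack of three, loose on the stamp below.
- round_small: Small round stamp: pale wooden cylinder, 36 mm diameter, 32 mm high with the same rubber layer below and white label on top. 20 to 40 g. Origin at the centre of its underside, z up. At the start on top of the stack of three, loose on the hexagonal stamp.
- tin_round_large: Tin for the large round stamp: shallow open round steel tin with a flat cork liner inside, 82 mm inner diameter, rim 7 mm high and 2.5 mm thick, inner floor 2 mm above its underside. Fixed on the desk. Origin at the centre of its underside, z up.
- tin_square: Tin for the square stamp: same kind, square, 78 x 78 mm inside, rim 7 mm high, 2.5 mm thick, inner floor 2.5 mm above its underside. Fixed. Origin at the centre of its underside, z up, x and y along its sides. The stamp only lies flat inside if turned roughly parallel to the tin's sides (within about 15 degrees).
- tin_hexagon: Tin for the hexagonal stamp: same kind, regular hexagon, 66 mm across flats inside, rim 7 mm high, 2.5 mm thick, inner floor 2 mm above its underside. Fixed. Origin at the centre of its underside, z up, x axis square to one pair of flat sides.
- tin_round_small: Tin for the small round stamp: same kind, round, 52 mm inner diameter, rim 7 mm high, 2.5 mm thick, inner floor 2 mm above its underside. Fixed. Origin at the centre of its underside, z up.
- mug: Bystander: white ceramic mug, 76 mm diameter, 92 mm high, loose, handle along its own +y. Origin at the centre of its underside, z up.
- pencil_pot: Bystander: steel pot of pencils, 72 mm diameter, 100 mm high, pencils up to about 170 mm, loose. Origin at the centre of its underside, z up.

How it is judged (in metres and radians):
At the end, for the whole second after the job is handed in: Each stamp lies in the tin of its own shape and size: centre within 12 mm of the tin's centre, underside less than 4 mm above the tin's underside (that is, on the tin's floor, not on its rim), upright within 0.05 rad, at rest (under 0.02 m/s), not touched (horizontal distance between round_large and tin_round_large below 0.012 m and z of round_large in the frame of tin_round_large below 0.004 m and angle between each of round_large, square, hexagon, round_small's own z axis and vertical below 0.05 rad and linear speed of each of round_large, square, hexagon, round_small below 0.02 m/s and horizontal distance between square and tin_square below 0.012 m and z of square in the frame of tin_square below 0.004 m and horizontal distance between hexagon and tin_hexagon below 0.012 m and z of hexagon in the frame of tin_hexagon below 0.004 m and horizontal distance between round_small and tin_round_small below 0.012 m and z of round_small in the frame of tin_round_small below 0.004 m).
It fails at once if a stamp topples over (tilts more than 1 rad) (angle between any of round_large, square, hexagon, round_small's own z axis and vertical above 1 rad).
It fails at once if the mug is moved more than 25 mm or tipped (distance of mug from where it was at the start of the episode above 0.025 m or angle between mug's own z axis and vertical above 0.4 rad).
It fails at once if the pencil pot is moved more than 25 mm or tipped (distance of pencil_pot from where it was at the start of the episode above 0.025 m or angle between pencil_pot's own z axis and vertical above 0.4 rad).
It also fails if it takes over 96 s, if anything falls off the work surface, if the arm or the gripper's body presses on something with over 40 N, if the wrist force passes 120 N, or if a joint passes its speed limit or range.

ROBOT

A 6-joint arm with a two-finger parallel gripper is mounted at the origin on the work surface. World frame = base frame: x ahead of the robot, y to its left, z up, the work surface at z = 0. Lengths are in mm, angles in rad, forces in N, time in s.
With the tool pointing down it reaches from about 325 to 875 mm from the base axis. Payload 4.4 kg.
Tool frame: the origin (TCP) lies at the very end of the fingers, on their centre line; the grasp point (between the pads) lies 19 mm behind it; z points along the fingers, y is the line along which they close (so a half turn about z gives the same grasp; the last joint's range is limited). The gripper opens to 85 mm and grips with 20 to 120 N. Pads are 22 mm wide; open, the fingers measure 114 mm over their backs; the gripper's body (76 mm by 85 mm) begins 54 mm behind the grasp point. The pads swing forward as they close: fully open they stand 13 mm farther back than shut.
Start: joints at [1.183, 0.207, 1.542, -0, 1.393, -0.15], TCP at [134.901, 558.954, 231.282] pointing down, gripper open.
Joint ranges: [-2.73, 2.73], [-0.86, 2.22], [0.23, 2.46], [-1.11, 4.25], [0.08, 2.63], [-2.82, 2.82]. Speed limits (rad/s): [2.79, 2.79, 3.14, 3.14, 3.14, 3.14].

INTERFACE

Orientations are given as a rotation vector (axis times angle).
In Python, from cell import * gives the robot as it stands. The module is installed in compiled form; this text tells all that it offers.
- The arm moves only by the tool apply_moves, never from a script. Its argument "rows" is a list that holds one entry, the list of rows, each a list of 7 numbers: the shift along the world's x, y, z each as a share of 0.2 m, from -1 to 1, then the turn, a rotation vector about the world's x, y, z each as a share of 180 degrees, from -1 to 1, then the closure, from 0 (fully open) to 1 (shut). In form: [[[dx, dy, dz, rx, ry, rz, grip], ...]]. A call has 1 to 5 rows; each row is the pose to reach, as a shift and turn from the pose commanded when the call began, turning the shorter way round; what a row does not reach only later rows make up. A row lasts 1/10 s, in which the tool goes at most 50 mm and 8.59 degrees, less where a joint would pass 70% of its speed; a pose out of reach is approached as far as the arm can. A call with a number of a shift or a turn outside -1 to 1 is refused whole. A call with a gripper value outside its range is refused whole. The fingers move at their own pace and stop on an object; "squeeze" is the grip in N (left out, the last holds). Time passes only in rows, so rows that repeat a pose let the fingers close. It gives the time, the measured TCP pose, the force, the opening and the grip force at its end, in the units of the state.
- get_state(): the state, without advancing time (a new reading comes with each control period).
- read_camera(name): name is "scene" or "top"; returns (picture, depth): 384x512x3 uint8, red, green, blue; 384x512 float32, mm along the optical axis (not along the pixel's ray), 0 where there is no reading.
- camera_params(name): a dict with "fx", "fy", "cx", "cy" (pixels), "T" (4x4, takes a point from camera to world coordinates). Camera axes: x right, y down, z forward; pixel columns grow to the right and rows downward; lengths in mm; the calibration is good to about 2 mm. A picture is of the moment at which its call begins. camera_params takes no time and is no camera call.
- finish_job(): hands the job in; it is judged then, once.
Trained networks look in the newest picture that a camera, given by its name, has taken for a name from the list of things; names that differ only in an ending like _2 or _b are one class to them, and where a whole thing is asked for, a point or a joint stands for the part that bears it (a point fixed in the world has none). Each returns a list of dicts, best first, with "p" (0 to 1); they miss things now and then, are a little off and sometimes report something else, mostly with a low value. They report only what shows in the picture. A call takes as long as a camera call.
- outline_of(thing, camera): "pixels" (384x512 bool, what is visible of it) and "rect" ([left, top, right, bottom] in pixels, round what is visible of it).
The state is a dict: "time": time; "qpos": joint angles; "joint_vel": joint speeds; "tau": joint torques, N m; "eef_pos": TCP position; "ee_rot": TCP orientation; "contact_force": force on the tool from outside, world axes, zero at the start; "ft_torque": the same for the moment, N m; "opening": finger opening in mm; "gripper_force": force on a finger pad.
Only numpy, scipy, OpenCV 4.12 (cv2) and the standard library are available. Lean on these libraries where they do the work, as an engineer would, in place of code of your own. Each camera call takes 0.05 s, during which the arm holds its last target. There are 200 camera calls.

## Working session

There is one attempt and no reset: what is moved stays moved. The work goes in short steps, Python scripts to look and compute and a tool call to move; the robot and the scene stay as the last step left them, time stands still between calls to the robot, and variables do not carry over. Pictures are saved under pics/ and viewed, at most 14 in all, crops included, and the job is handed in when it is done.

Besides the shell and the picture viewer there is one more tool, called as name(argument=value, ...), one argument or row to a line, values as JSON. apply_moves: Moves the arm, as the interface text tells. Its arguments: {"type":"object","properties":{"rows":{"type":"array"},"squeeze":{"type":"number"}},"required":["rows"]}

```bash
mkdir -p pics; cat > h.py <<'E'
from cell import *
import numpy as np, cv2
def pts(cam,depth,mask=None):
    c=camera_params(cam); v,u=np.nonzero((depth>0) if mask is None else (mask&(depth>0)))
    d=depth[v,u]; P=np.stack([(u-c["cx"])/c["fx"]*d,(v-c["cy"])/c["fy"]*d,d,np.ones_like(d)])
    return (np.array(c["T"])@P)[:3].T,u,v
E
python3 - <<'E'
from h import *
for n in ("top","scene"):
    im,d=read_camera(n); cv2.imwrite(f"pics/{n}0.png",im[:,:,::-1]); np.save(f"pics/{n}0.npy",d)
    print(n,np.round(np.array(camera_params(n)["T"]),2).tolist(),camera_params(n)["fx"])
    if n=="top":
        for t in "round_large square hexagon round_small tin_round_large tin_square tin_hexagon tin_round_small mug pencil_pot".split():
            for r in outline_of(t,n)[:2]:
                P,u,v=pts(n,d,r["pixels"])
                if len(P)<5: continue
                z=np.percentile(P[:,2],[5,50,95])
                lo,hi=P.min(0),P.max(0)
                print(t,round(r["p"],2),r["rect"],"mid",np.round((np.percentile(P,2,0)+np.percentile(P,98,0))/2)[:2],"size",np.round(np.percentile(P,98,0)-np.percentile(P,2,0))[:2],"z",np.round(z))
print(get_state())
E
```

```text
top [[0.01, -1.0, 0.08, 452.85], [-1.0, -0.01, -0.01, 5.17], [0.01, -0.08, -1.0, 1023.3], [0.0, 0.0, 0.0, 1.0]] 365.1615543573057
round_large 0.82 [156.9, 216.1, 183.8, 240.6] mid [441. 237.] size [59. 62.] z [ 8. 36. 40.]
square 0.76 [231.7, 141.2, 260.3, 168.4] mid [641.  34.] size [56. 77.] z [10. 35. 39.]
hexagon 0.54 [232.7, 139.4, 256.1, 160.5] mid [652.  34.] size [46. 56.] z [36. 67. 75.]
round_small 0.46 [239.4, 136.0, 253.3, 154.7] mid [659.  31.] size [40. 33.] z [ 68.  99. 102.]
tin_round_large 0.68 [316.9, 204.1, 346.3, 233.4] mid [ 474. -202.] size [73. 76.] z [0. 3. 7.]
tin_square 0.71 [244.0, 205.9, 281.7, 248.9] mid [448. -13.] size [89. 92.] z [0. 4. 8.]
tin_hexagon 0.87 [147.4, 153.4, 181.0, 176.6] mid [622. 266.] size [69. 70.] z [1. 4. 8.]
tin_round_small 0.88 [340.3, 150.1, 359.3, 171.4] mid [ 634. -256.] size [50. 51.] z [-0.  3.  8.]
mug 0.77 [63.7, 185.0, 111.6, 223.4] mid [503. 455.] size [93. 73.] z [ 5. 51. 93.]
mug 0.18 [316.3, 203.3, 345.4, 229.3] mid [ 474. -203.] size [73. 76.] z [0. 3. 6.]
pencil_pot 0.94 [409.4, 153.4, 456.0, 185.1] mid [ 600. -484.]
[... 272 characters left out ...]
e': 0.6, 'qpos': array([ 1.18350251e+00,  2.06580609e-01,  1.54149435e+00,  2.14261864e-05,
        1.39347102e+00, -1.50535230e-01]), 'joint_vel': array([-7.79227928e-04, -7.93582693e-04,  8.89500194e-04,  1.86402453e-05,
       -1.11207702e-03,  1.62517168e-03]), 'tau': array([ 3.31801511e-04, -3.82785666e+01, -2.91789490e+01, -1.81591490e-04,
        1.26096391e-03, -6.59003092e-06]), 'eef_pos': array([134.89808396, 558.96842771, 231.29537856]), 'ee_rot': array([-3.71036465e-01, -3.11959717e+00, -7.94698507e-05]), 'contact_force': array([-1.23653033,  0.56093365, -0.01778324]), 'ft_torque': array([ 0.03496769, -0.05687554, -0.02376024]), 'gripper_force': 0.0, 'opening': 85.15107420228595}
```

```bash
python3 - <<'E'
from h import *
im=cv2.imread("pics/top0.png"); d=np.load("pics/top0.npy")
P,u,v=pts("top",d)
def rep(n,c,r,z0,z1):
    m=(np.hypot(P[:,0]-c[0],P[:,1]-c[1])<r)&(P[:,2]>z0)&(P[:,2]<z1); Q=P[m]
    (cx,cy),(w,h),a=cv2.minAreaRect(Q[:,:2].astype(np.float32))
    cc,rr=cv2.minEnclosingCircle(Q[:,:2].astype(np.float32))
    print(n,len(Q),"mean",Q.mean(0).round(1),"rect",round(cx,1),round(cy,1),round(w,1),round(h,1),round(a,1),"circ",np.round(cc,1),round(rr,1))
rep("RL",(441,237),50,30,42);rep("SQ",(641,34),60,30,42);rep("HX",(652,34),50,60,74);rep("RS",(659,31),40,92,108)
for n,c,r in(("tRL",(474,-202),60),("tSQ",(448,-13),70),("tHX",(622,266),55),("tRS",(634,-256),45)): rep(n,c,r,4.8,12)
a=cv2.resize(im[125:260,140:365],(800,480),interpolation=cv2.INTER_CUBIC); cv2.imwrite("pics/c1.png",a)
s=cv2.imread("pics/scene0.png"); cv2.imwrite("pics/s1.png",s)
E
```

```text
RL 475 mean [440.9 237.3  36.3] rect 440.8 238.3 64.0 64.5 88.8 circ [441.1 237.9] 33.1
SQ 188 mean [639.6  28.   35.8] rect 651.8 32.5 61.4 62.2 63.7 circ [652.6  32.4] 42.2
HX 142 mean [647.6  37.9  67.8] rect 655.2 34.7 54.7 49.5 23.1 circ [654.5  34.4] 28.2
RS 154 mean [655.8  31.3  99.5] rect 656.5 30.8 34.3 33.4 0.7 circ [656.6  31.2] 18.1
tRL 225 mean [ 471.3 -200.9    6.4] rect 471.3 -194.4 106.2 100.2 8.9 circ [ 474.1 -202.1] 59.8
tSQ 320 mean [447.3 -13.1   6.3] rect 449.2 -14.0 128.6 130.2 14.8 circ [448.9 -13.1] 69.0
tHX 246 mean [622.4 265.5   6.6] rect 626.0 264.5 104.2 95.2 51.8 circ [622.4 265.6] 54.1
tRS 100 mean [ 632.1 -256.7    6.7] rect 631.5 -256.0 60.3 57.2 4.0 circ [ 633.1 -261.8] 36.8
```

View pics/c1.png

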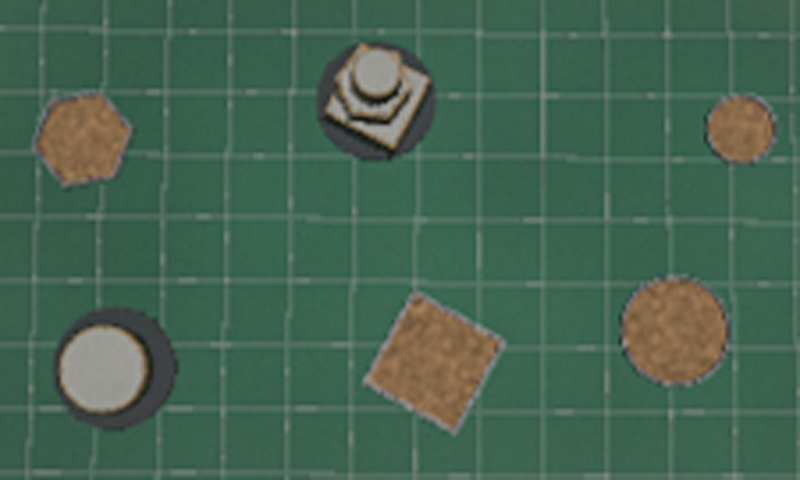

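View pics/s1.png

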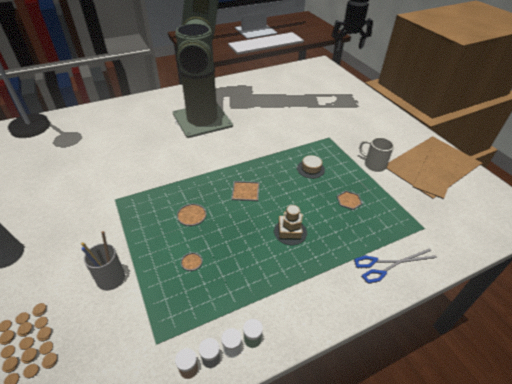

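```bash
python3 - <<'E'
from h import *
im=cv2.imread("pics/top0.png"); d=np.load("pics/top0.npy")
c=camera_params("top");T=np.array(c["T"])
S=6
big=cv2.resize(im,None,fx=S,fy=S,interpolation=cv2.INTER_CUBIC).astype(int)
def world(px,z):  # big pixel -> world at height z
    u=(px[:,0]+.5)/S-.5; v=(px[:,1]+.5)/S-.5
    r=np.stack([(u-c["cx"])/c["fx"],(v-c["cy"])/c["fy"],np.ones(len(u))])
    w=T[:3,:3]@r; t=(z-T[2,3])/w[2]; return (T[:3,3][:,None]+w*t)[:2].T
cork=((big[:,:,2]-big[:,:,0])>28).astype(np.uint8)
for n,rc,z in(("tRL",(317,204,346,233),2),("tSQ",(244,206,282,249),2.5),("tHX",(147,153,181,177),2),("tRS",(340,150,360,171),2)):
    l,t,r,b=[S*q for q in rc]; l-=12;t-=12;r+=12;b+=12
    m=cork[t:b,l:r]; k=max(cv2.findContours(m,0,1)[0],key=cv2.contourArea).reshape(-1,2)+[l,t]
    w=world(k,z).astype(np.float32); M=cv2.moments(w)
    print(n,np.round([M["m10"]/M["m00"],M["m01"]/M["m00"]],1),"rect",np.round(np.hstack(cv2.minAreaRect(w)),1),"eqdia",round(2*np.sqrt(M["m00"]/np.pi),1))
# stack + stamps: pale mask
g=((big.min(2)>105)).astype(np.uint8)
for n,rc,z in(("RL",(157,216,184,241),35),("RS+",(230,135,262,170),35)):
    l,t,r,b=[S*q for q in rc]; 
    k=max(cv2.findContours(g[t:b,l:r],0,1)[0],key=cv2.contourArea).reshape(-1,2)+[l,t]
    w=world(k,z).astype(np.float32);M=cv2.moments(w)
    print(n,np.round([M["m10"]/M["m00"],M["m01"]/M["m00"]],1),np.round(np.hstack(cv2.minAreaRect(w)),1))
D=np.load("pics/scene0.npy");P,u,v=pts("scene",D)
m=(np.hypot(P[:,0]-135,P[:,1]-559)<90)&(P[:,2]>150);Q=P[m]
print(len(Q),np.sort(Q[:,2])[:30].round(), Q[np.argsort(Q[:,2])[:8]].round())
a=im[130:172,225:270]; cv2.imwrite("pics/st.png",cv2.resize(a,(600,560),interpolation=cv2.INTER_CUBIC))
cv2.imwrite("pics/g.png",cv2.resize(cv2.imread("pics/scene0.png")[0:60,310:390],(800,600),interpolation=cv2.INTER_CUBIC))
E
```

```text
tRL [ 472.1 -203.3] rect [ 472.3 -203.2   80.3   80.6   46.8] eqdia 80.1
tSQ [446.7 -13.8] rect [446.7 -13.9  77.2  77.2  61. ] eqdia 85.4
tHX [621.  265.7] rect [620.8 265.5  73.1  64.9  40.8] eqdia 67.1
tRS [ 632.7 -257.4] rect [ 633.2 -257.5   50.2   50.2   25.6] eqdia 50.1
RL [439.8 238. ] [439.9 237.9  62.2  61.9   4.1]
RS+ [655.4  28.7] [654.   32.5  62.9  64.1  62. ]
1152 [242. 245. 245. 246. 246. 246. 247. 247. 248. 249. 250. 250. 251. 251.
 251. 251. 252. 252. 252. 253. 254. 254. 254. 255. 255. 255. 256. 256.
 256. 256.] [[123. 510. 242.]
 [139. 601. 245.]
 [148. 598. 245.]
 [132. 508. 246.]
 [134. 511. 246.]
 [153. 599. 246.]
 [145. 600. 247.]
 [156. 601. 247.]]
```

View pics/st.png

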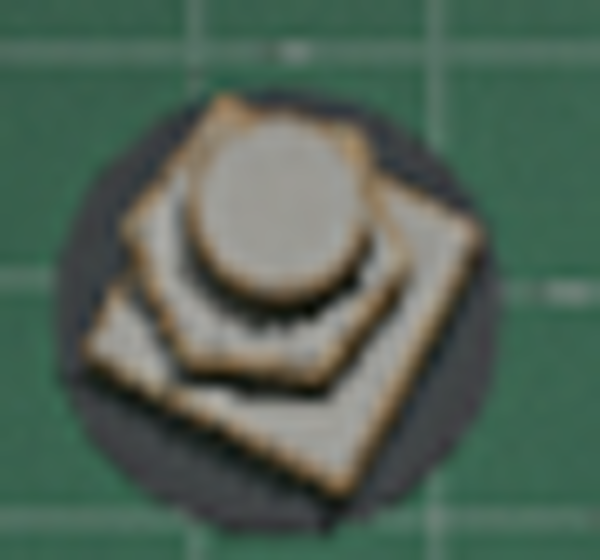

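apply_moves(
  rows=[
    [[0.875,-0.875,0,0,0,0,0],[0.875,-0.875,0,0,0,0,0],[0.875,-0.875,0,0,0,0,0],[0.875,-0.875,0,0,0,0,0],[0.875,-0.875,0,0,0,0,0]],
  ],
  squeeze=30,
)

```text
time: 1.1
eef_pos: [311.1, 382.4, 231.6]
ee_rot: [0.371, 3.119, 0.001]
contact_force: [0.5, 0.6, 0.4]
opening: 85.3
gripper_force: 0.0
```

apply_moves(
  rows=[
    [[0.875,-0.875,0,0,0,0,0],[0.875,-0.875,0,0,0,0,0],[0.875,-0.875,0,0,0,0,0],[0.875,-0.875,0,0,0,0,0],[0.875,-0.875,0,0,0,0,0]],
  ],
)

```text
time: 1.6
eef_pos: [486.3, 207.1, 231.6]
ee_rot: [0.372, 3.119, 0.001]
contact_force: [0.3, 1.1, 0.1]
opening: 85.6
gripper_force: 0.0
```

apply_moves(
  rows=[
    [[0.857,-0.875,0,0,0,0,0],[0.857,-0.875,0,0,0,0,0],[0.857,-0.875,0,0,0,0,0],[0.857,-0.875,0,0,0,0,0],[0.857,-0.875,0,0,0,0,0]],
  ],
)

```text
time: 2.1
eef_pos: [657.8, 31.8, 231.3]
ee_rot: [0.372, 3.119, -0.0]
contact_force: [0.2, 0.0, 0.7]
opening: 85.4
gripper_force: 0.0
```

apply_moves(
  rows=[
    [[0,-0.01,-0.25,0,0,0,0],[0,-0.01,-0.45,0,0,0,0],[0,-0.01,-0.65,0,0,0,0],[0,-0.01,-0.785,0,0,0,0],[0,-0.01,-0.785,0,0,0,0]],
  ],
)

```text
time: 2.6
eef_pos: [651.6, 32.2, 68.3]
ee_rot: [-0.37, -3.108, 0.001]
contact_force: [-1.2, 0.4, -0.6]
opening: 85.5
gripper_force: 0.0
```

apply_moves(
  rows=[
    [[0,0,0,0,0,0,0.4],[0,0,0,0,0,0,0.5],[0,0,0,0,0,0,0.6],[0,0,0,0,0,0,0.8],[0,0,0,0,0,0,1]],
  ],
)

```text
time: 3.1
eef_pos: [658.3, 31.9, 77.2]
ee_rot: [0.37, 3.115, 0.0]
contact_force: [0.1, -0.6, 6.5]
opening: 34.8
gripper_force: 30.2
```

apply_moves(
  rows=[
    [[0,0,0,0,0,0,1],[0,0,0,0,0,0,1],[0,0,0.02,0,0,0,1],[0,0,0.05,0,0,0,1],[0,0,0.1,0,0,0,1]],
  ],
)

```text
time: 3.6
eef_pos: [655.3, 32.0, 93.8]
ee_rot: [-0.371, -3.117, 0.0]
contact_force: [0.1, -0.5, -0.7]
opening: 35.0
gripper_force: 29.9
```

apply_moves(
  rows=[
    [[0,0,0.15,0,0,0,1],[0,0,0.3,0,0,0,1],[-0.02,-0.2,0.3,0,0,0,1],[-0.05,-0.4,0.3,0,0,0,1],[-0.06,-0.6,0.3,0,0,0,1]],
  ],
)

```text
time: 4.1
eef_pos: [644.0, -88.8, 155.5]
ee_rot: [0.369, 3.119, -0.0]
contact_force: [0.0, 0.5, -0.3]
opening: 34.9
gripper_force: 30.0
```

apply_moves(
  rows=[
    [[-0.06,-0.2,0,0,0,0,1],[-0.06,-0.4,0,0,0,0,1],[-0.06,-0.6,0,0,0,0,1],[-0.06,-0.8,0,0,0,0,1],[-0.06,-0.845,0,0,0,0,1]],
  ],
)

```text
time: 4.6
eef_pos: [631.8, -262.1, 155.0]
ee_rot: [0.378, 3.118, -0.004]
contact_force: [0.5, -0.1, -0.3]
opening: 35.2
gripper_force: 30.1
```

apply_moves(
  rows=[
    [[0,0,-0.15,0,0,0,1],[0,0,-0.3,0,0,0,1],[0,0,-0.45,0,0,0,1],[0,0,-0.52,0,0,0,1],[0,0,-0.55,0,0,0,1]],
  ],
)

```text
time: 5.1
eef_pos: [631.1, -255.8, 42.3]
ee_rot: [-0.37, -3.116, -0.003]
contact_force: [0.6, 0.5, -0.6]
opening: 34.8
gripper_force: 30.0
```

```bash
python3 - <<'E'
from h import *
s,d=read_camera("scene"); t,dt=read_camera("top"); print(get_state()["eef_pos"])
np.save("pics/top1.npy",dt); cv2.imwrite("pics/top1.png",t[:,:,::-1])
P,u,v=pts("top",dt)
for n,c,r,a,b in(("HX",(655,34),45,60,74),("SQ",(652,32),60,30,42)):
    Q=P[(np.hypot(P[:,0]-c[0],P[:,1]-c[1])<r)&(P[:,2]>a)&(P[:,2]<b)]
    print(n,Q.mean(0).round(1),np.round(np.hstack(cv2.minAreaRect(Q[:,:2].astype(np.float32))),1))
A=cv2.resize(s[225:315,140:260,::-1],(640,480),interpolation=cv2.INTER_CUBIC)
B=cv2.resize(t[125:175,220:270,::-1],(480,480)[:2],interpolation=cv2.INTER_CUBIC)
cv2.imwrite("pics/m1.png",cv2.resize(np.hstack([A,B]),(800,343)))
E
```

```text
[ 632.3081497  -256.60292182   44.13268663]
HX [654.6  34.8  67.8] [655.2  34.7  55.3  50.   22.3]
SQ [639.3  28.   35.9] [651.8  32.5  61.4  61.7  63.4]
```

View pics/m1.png

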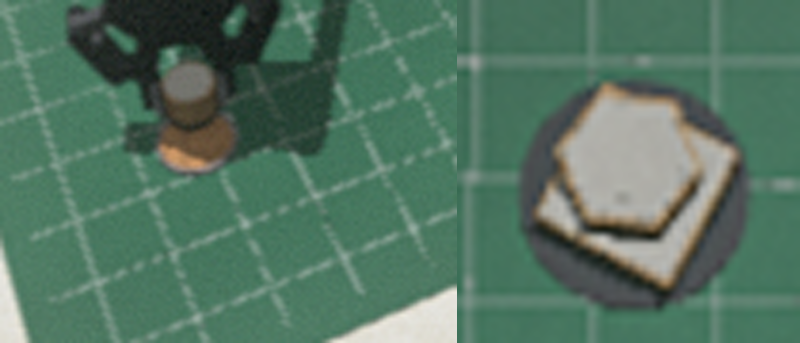

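apply_moves(
  rows=[
    [[0,0,-0.08,0,0,0,1],[0,0,-0.13,0,0,0,1],[0,0,-0.16,0,0,0,1],[0,0,-0.17,0,0,0,1],[0,0,-0.17,0,0,0,1]],
  ],
)

```text
time: 5.7
eef_pos: [632.5, -257.1, 11.6]
ee_rot: [0.371, 3.12, -0.0]
contact_force: [-1.6, 1.1, 5.4]
opening: 35.2
gripper_force: 31.1
```

apply_moves(
  rows=[
    [[0,0,0,0,0,0,0.5],[0,0,0,0,0,0,0.4],[0,0,0,0,0,0,0.3],[0,0,0,0,0,0,0.1],[0,0,0,0,0,0,0]],
  ],
)

```text
time: 6.2
eef_pos: [632.2, -257.0, 10.0]
ee_rot: [-0.371, -3.119, -0.0]
contact_force: [-0.0, 0.4, 0.6]
opening: 84.6
gripper_force: 0.0
```

apply_moves(
  rows=[
    [[0,0,0.05,0,0,0,0],[0,0,0.2,0,0,0,0],[0,0,0.4,0,0,0,0],[0,0,0.6,0,0,0,0],[0,0,0.75,0,0,0,0]],
  ],
)

```text
time: 6.7
eef_pos: [633.4, -257.7, 164.5]
ee_rot: [0.371, 3.115, -0.003]
contact_force: [0.5, 0.1, -0.2]
opening: 85.3
gripper_force: 0.0
```

apply_moves(
  rows=[
    [[0.1,0.25,0,0,0,-0.04,0],[0.115,0.5,0,0,0,-0.08,0],[0.115,0.75,0,0,0,-0.11,0],[0.115,1,0,0,0,-0.134,0],[0.115,1,0,0,0,-0.134,0]],
  ],
)

```text
time: 7.2
eef_pos: [655.0, -50.5, 161.2]
ee_rot: [-1.006, -2.976, -0.004]
contact_force: [0.0, -0.8, 0.2]
opening: 85.2
gripper_force: 0.0
```

apply_moves(
  rows=[
    [[0,0.25,0,0,0,0,0],[0,0.4,0,0,0,0,0],[0,0.459,0,0,0,0,0],[0,0.459,-0.1,0,0,0,0],[0,0.459,-0.2,0,0,0,0]],
  ],
)

```text
time: 7.7
eef_pos: [656.6, 34.1, 121.6]
ee_rot: [1.012, 2.97, -0.0]
contact_force: [0.2, -0.3, -0.3]
opening: 85.3
gripper_force: 0.0
```

```bash
python3 - <<'E'
from h import *
from scipy.spatial.transform import Rotation as R
s=get_state(); y=R.from_rotvec(s["ee_rot"]).as_matrix()[:,1]; print(s["eef_pos"],np.degrees(np.arctan2(y[1],y[0]))%180)
s,d=read_camera("top"); P,u,v=pts("top",d)
for n,c,r,a,b in(("RS",(633,-257),40,29,42),):
    Q=P[(np.hypot(P[:,0]-c[0],P[:,1]-c[1])<r)&(P[:,2]>a)&(P[:,2]<b)]
    print(n,np.median(Q,0).round(1),np.round(np.hstack(cv2.minAreaRect(Q[:,:2].astype(np.float32))),1))
E
```

```text
[656.58393398  34.08011788 121.57178509] 52.36298351687382
RS [ 629.9 -254.5   34.5] [ 630.9 -254.5   32.8   34.2   44.8]
```

apply_moves(
  rows=[
    [[0,0,-0.15,0,0,0,0],[0,0,-0.28,0,0,0,0],[0,0,-0.36,0,0,0,0],[0,0,-0.395,0,0,0,0],[0,0,-0.395,0,0,0,0]],
  ],
)

```text
time: 8.25
eef_pos: [654.9, 34.2, 40.6]
ee_rot: [-1.015, -2.971, 0.001]
contact_force: [0.1, -0.4, -0.2]
opening: 85.3
gripper_force: 0.0
```

apply_moves(
  rows=[
    [[0,0,0,0,0,0,0.25],[0,0,0,0,0,0,0.35],[0,0,0,0,0,0,0.5],[0,0,0,0,0,0,0.8],[0,0,0,0,0,0,1]],
  ],
)

```text
time: 8.75
eef_pos: [656.7, 34.7, 43.1]
ee_rot: [1.013, 2.97, 0.001]
contact_force: [0.5, -1.2, 5.6]
opening: 49.5
gripper_force: 33.5
```

apply_moves(
  rows=[
    [[0,0,0,0,0,0,1],[0,0,0.02,0,0,0,1],[0,0,0.06,0,0,0,1],[0,0,0.15,0,0,0,1],[0,0,0.3,0,0,0,1]],
  ],
)

```text
time: 9.25
eef_pos: [652.5, 35.0, 98.9]
ee_rot: [-1.012, -2.967, 0.003]
contact_force: [0.2, 0.7, -0.7]
opening: 49.2
gripper_force: 32.9
```

apply_moves(
  rows=[
    [[0,0.2,0,0,0,0.02,1],[-0.06,0.4,0,0,0,0.05,1],[-0.1,0.6,0,0,0,0.08,1],[-0.15,0.8,0,0,0,0.103,1],[-0.17,1,0,0,0,0.103,1]],
  ],
)

```text
time: 9.75
eef_pos: [619.8, 236.2, 101.1]
ee_rot: [-0.52, -3.097, 0.001]
contact_force: [0.4, 0.8, -1.0]
opening: 49.3
gripper_force: 32.8
```

apply_moves(
  rows=[
    [[0,0.155,0,0,0,0,1],[0,0.155,-0.1,0,0,0,1],[0,0.155,-0.2,0,0,0,1],[0,0.155,-0.3,0,0,0,1],[0,0.155,-0.3,0,0,0,1]],
  ],
)

```text
time: 10.25
eef_pos: [617.7, 265.0, 37.2]
ee_rot: [-0.521, -3.09, 0.006]
contact_force: [-0.4, -0.5, -1.5]
opening: 49.5
gripper_force: 32.9
```

```bash
python3 - <<'E'
from h import *
from scipy.spatial.transform import Rotation as R
s=get_state(); y=R.from_rotvec(s["ee_rot"]).as_matrix()[:,1]; print(s["eef_pos"],np.degrees(np.arctan2(y[1],y[0]))%180)
s,d=read_camera("scene"); t,dt=read_camera("top")
P,u,v=pts("top",dt)
Q=P[(np.hypot(P[:,0]-652,P[:,1]-32)<60)&(P[:,2]>30)&(P[:,2]<42)]
print("SQ",Q.mean(0).round(1),np.round(np.hstack(cv2.minAreaRect(Q[:,:2].astype(np.float32))),1))
A=cv2.resize(s[160:230,310:390,::-1],(640,560),interpolation=cv2.INTER_CUBIC); cv2.imwrite("pics/m2.png",A)
E
```

```text
[617.66624983 264.97881468  37.23356508] 70.87496107813955
SQ [651.5  32.3  35.8] [651.9  32.4  61.7  62.3  63.2]
```

View pics/m2.png

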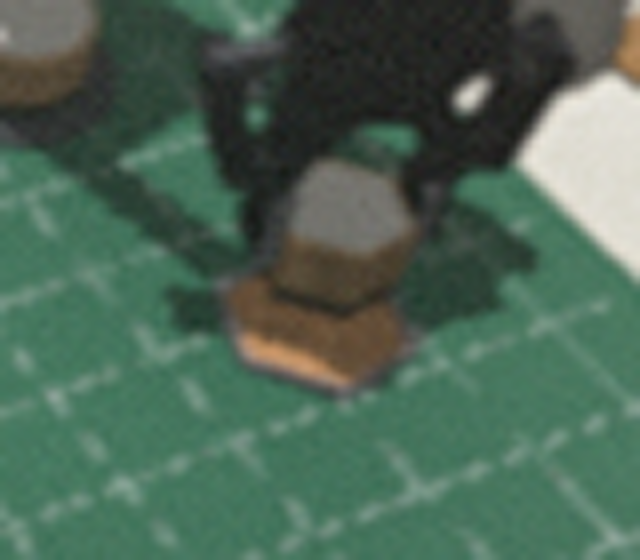

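apply_moves(
  rows=[
    [[0,0,-0.07,0,0,0,1],[0,0,-0.12,0,0,0,1],[0,0,-0.15,0,0,0,1],[0,0,-0.16,0,0,0,1],[0,0,-0.16,0,0,0,1]],
  ],
)

```text
time: 10.85
eef_pos: [621.4, 265.7, 10.0]
ee_rot: [-0.523, -3.098, 0.0]
contact_force: [-1.7, -0.3, 3.8]
opening: 49.5
gripper_force: 33.6
```

apply_moves(
  rows=[
    [[0,0,0,0,0,0,0.35],[0,0,0,0,0,0,0.25],[0,0,0,0,0,0,0.1],[0,0,0,0,0,0,0],[0,0,0,0,0,0,0]],
  ],
)

```text
time: 11.35
eef_pos: [621.3, 265.7, 9.1]
ee_rot: [-0.522, -3.098, 0.0]
contact_force: [-0.2, -0.3, 0.1]
opening: 85.5
gripper_force: 0.0
```

apply_moves(
  rows=[
    [[0,0,0.05,0,0,0,0],[0,0,0.2,0,0,0,0],[0,0,0.4,0,0,0,0],[0,0,0.55,0,0,0,0],[0,0,0.55,0,0,0,0]],
  ],
)

```text
time: 11.85
eef_pos: [625.9, 267.1, 127.3]
ee_rot: [0.52, 3.086, 0.009]
contact_force: [0.3, 0.3, 1.0]
opening: 85.4
gripper_force: 0.0
```

apply_moves(
  rows=[
    [[0.03,-0.25,0,0,0,-0.02,0],[0.06,-0.5,0,0,0,-0.043,0],[0.1,-0.75,0,0,0,-0.043,0],[0.154,-1,0,0,0,-0.043,0],[0.154,-1,0,0,0,-0.043,0]],
  ],
)

```text
time: 12.35
eef_pos: [653.1, 59.2, 119.3]
ee_rot: [0.741, 3.052, -0.004]
contact_force: [0.2, 0.3, -0.5]
opening: 85.4
gripper_force: 0.0
```

apply_moves(
  rows=[
    [[0,-0.167,0,0,0,0,0],[0,-0.167,-0.1,0,0,0,0],[0,-0.167,-0.2,0,0,0,0],[0,-0.167,-0.3,0,0,0,0],[0,-0.167,-0.3,0,0,0,0]],
  ],
)

```text
time: 12.85
eef_pos: [648.5, 33.1, 55.2]
ee_rot: [-0.728, -3.047, 0.002]
contact_force: [-1.7, 0.8, -0.6]
opening: 85.3
gripper_force: 0.0
```

```bash
python3 - <<'E'
from h import *
from scipy.spatial.transform import Rotation as R
s=get_state(); y=R.from_rotvec(s["ee_rot"]).as_matrix()[:,1]; print(s["eef_pos"],np.degrees(np.arctan2(y[1],y[0]))%180)
s,d=read_camera("top"); P,u,v=pts("top",d)
for n,c,r,a,b in(("HX",(621,265),50,29,42),("RL",(440,238),50,30,42)):
    Q=P[(np.hypot(P[:,0]-c[0],P[:,1]-c[1])<r)&(P[:,2]>a)&(P[:,2]<b)]
    print(n,np.median(Q,0).round(1),np.round(np.hstack(cv2.minAreaRect(Q[:,:2].astype(np.float32))),1))
E
```

```text
[648.48562161  33.06315163  55.2016962 ] 63.11804159818448
HX [620.3 265.8  35.3] [621.7 266.7  54.5  49.7  39.3]
RL [440.7 238.   36.3] [440.2 238.   63.8  64.2  44.3]
```

Hexagon is in its tin. Descend on the square from 59 to 5.

apply_moves(
  rows=[
    [[0,0,-0.08,0,0,0,0],[0,0,-0.16,0,0,0,0],[0,0,-0.23,0,0,0,0],[0,0,-0.27,0,0,0,0],[0,0,-0.27,0,0,0,0]],
  ],
)

```text
time: 13.4
eef_pos: [650.3, 32.5, 2.9]
ee_rot: [-0.729, -3.051, 0.001]
contact_force: [-0.0, 0.8, -0.1]
opening: 85.3
gripper_force: 0.0
```

apply_moves(
  rows=[
    [[0,0,0,0,0,0,0.15],[0,0,0,0,0,0,0.25],[0,0,0,0,0,0,0.4],[0,0,0,0,0,0,0.7],[0,0,0,0,0,0,1]],
  ],
  squeeze=40,
)

```text
time: 13.9
eef_pos: [653.1, 32.3, 6.4]
ee_rot: [0.73, 3.053, 0.0]
contact_force: [0.2, -0.2, 3.2]
opening: 61.4
gripper_force: 46.1
```

apply_moves(
  rows=[
    [[0,0,0,0,0,0,1],[0,0,0.02,0,0,0,1],[0,0,0.06,0,0,0,1],[0,0,0.15,0,0,0,1],[0,0,0.3,0,0,0,1]],
  ],
)

```text
time: 14.4
eef_pos: [649.7, 32.5, 64.1]
ee_rot: [-0.729, -3.05, 0.001]
contact_force: [0.1, -0.6, -1.2]
opening: 61.3
gripper_force: 45.7
```

apply_moves(
  rows=[
    [[-0.2,-0.04,0,0,0,0,1],[-0.4,-0.09,0,0,0,-0.011,1],[-0.6,-0.14,0,0,0,-0.011,1],[-0.8,-0.18,0,0,0,-0.011,1],[-1,-0.23,0,0,0,-0.011,1]],
  ],
)

```text
time: 14.9
eef_pos: [451.0, -13.9, 66.4]
ee_rot: [0.782, 3.041, -0.0]
contact_force: [-0.4, -0.9, -0.5]
opening: 61.3
gripper_force: 45.7
```

apply_moves(
  rows=[
    [[-0.026,0,0,0,0,0,1],[-0.026,0,-0.06,0,0,0,1],[-0.026,0,-0.12,0,0,0,1],[-0.026,0,-0.18,0,0,0,1],[-0.026,0,-0.18,0,0,0,1]],
  ],
)

```text
time: 15.4
eef_pos: [446.0, -13.2, 27.1]
ee_rot: [-0.781, -3.038, 0.0]
contact_force: [-0.1, -0.2, -0.8]
opening: 61.0
gripper_force: 45.7
```

```bash
python3 - <<'E'
from h import *
s=get_state(); print(s["eef_pos"])
s,d=read_camera("scene")
cv2.imwrite("pics/m3.png",cv2.resize(s[150:220,200:290,::-1],(640,498),interpolation=cv2.INTER_CUBIC))
E
```

```text
[445.96286762 -13.17911277  27.05214272]
```

View pics/m3.png

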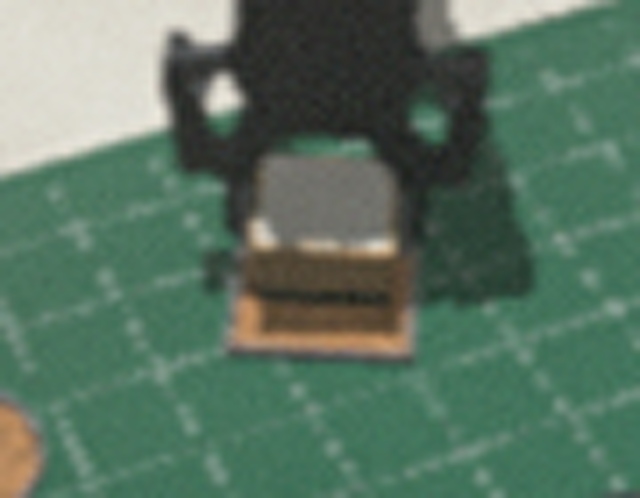

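apply_moves(
  rows=[
    [[0,0,-0.05,0,0,0,1],[0,0,-0.09,0,0,0,1],[0,0,-0.11,0,0,0,1],[0,0,-0.12,0,0,0,1],[0,0,-0.12,0,0,0,1]],
  ],
)

```text
time: 15.95
eef_pos: [446.8, -13.6, 5.9]
ee_rot: [-0.783, -3.042, 0.0]
contact_force: [-2.9, 0.5, 7.5]
opening: 61.4
gripper_force: 46.5
```

apply_moves(
  rows=[
    [[0,0,0,0,0,0,0.25],[0,0,0,0,0,0,0.15],[0,0,0,0,0,0,0],[0,0,0,0,0,0,0],[0,0,0,0,0,0,0]],
  ],
)

```text
time: 16.45
eef_pos: [446.9, -13.6, 5.2]
ee_rot: [-0.783, -3.042, 0.0]
contact_force: [0.1, -1.2, -0.4]
opening: 85.5
gripper_force: 0.0
```

apply_moves(
  rows=[
    [[0,0,0.05,0,0,0,0],[0,0,0.2,0,0,0,0],[0,0,0.4,0,0,0,0],[0,0,0.5,0,0,0,0],[0,0,0.5,0,0,0,0]],
  ],
)

```text
time: 16.95
eef_pos: [450.3, -14.4, 109.6]
ee_rot: [0.781, 3.034, 0.0]
contact_force: [0.7, -0.3, -0.8]
opening: 85.4
gripper_force: 0.0
```

apply_moves(
  rows=[
    [[0,0.25,0,0,0,0,0],[-0.01,0.5,0,0,0,0,0],[-0.03,0.75,0,0,0,0,0],[-0.03,1,0,0,0,0,0],[-0.03,1,0,0,0,0,0]],
  ],
)

```text
time: 17.45
eef_pos: [439.5, 191.4, 104.8]
ee_rot: [-0.771, -3.044, -0.003]
contact_force: [-0.7, -0.7, -1.0]
opening: 85.6
gripper_force: 0.0
```

apply_moves(
  rows=[
    [[0,0.2,0,0,0,0,0],[0,0.258,0,0,0,0,0],[0,0.258,-0.1,0,0,0,0],[0,0.258,-0.2,0,0,0,0],[0,0.258,-0.2,0,0,0,0]],
  ],
)

```text
time: 17.95
eef_pos: [437.8, 236.0, 62.1]
ee_rot: [-0.782, -3.036, 0.008]
contact_force: [-0.7, -1.3, -0.1]
opening: 85.1
gripper_force: 0.0
```

```bash
python3 - <<'E'
from h import *
print(get_state()["eef_pos"])
s,d=read_camera("top"); P,u,v=pts("top",d)
for n,c,r,a,b in(("SQ",(447,-13),60,29,42),):
    Q=P[(np.hypot(P[:,0]-c[0],P[:,1]-c[1])<r)&(P[:,2]>a)&(P[:,2]<b)]
    print(n,np.median(Q,0).round(1),np.round(np.hstack(cv2.minAreaRect(Q[:,:2].astype(np.float32))),1))
E
```

```text
[437.77678803 236.03052416  62.08580486]
SQ [447.5 -11.3  35.6] [447.  -12.   61.7  61.7  61.5]
```

Square is in. Down from 65 to 5 onto the large round stamp.

apply_moves(
  rows=[
    [[0,0,-0.1,0,0,0,0],[0,0,-0.19,0,0,0,0],[0,0,-0.26,0,0,0,0],[0,0,-0.3,0,0,0,0],[0,0,-0.3,0,0,0,0]],
  ],
)

```text
time: 18.5
eef_pos: [440.3, 237.4, 4.5]
ee_rot: [-0.783, -3.041, 0.002]
contact_force: [0.4, -0.8, 0.9]
opening: 85.6
gripper_force: 0.0
```

apply_moves(
  rows=[
    [[0,0,0,0,0,0,0.15],[0,0,0,0,0,0,0.25],[0,0,0,0,0,0,0.4],[0,0,0,0,0,0,0.7],[0,0,0,0,0,0,1]],
  ],
)

```text
time: 19.0
eef_pos: [441.9, 238.2, 6.4]
ee_rot: [0.782, 3.041, 0.001]
contact_force: [-1.1, -1.4, 6.6]
opening: 65.0
gripper_force: 44.6
```

apply_moves(
  rows=[
    [[0,0,0,0,0,0,1],[0,0,0.02,0,0,0,1],[0,0,0.06,0,0,0,1],[0,0,0.15,0,0,0,1],[0,0,0.35,0,0,0,1]],
  ],
)

```text
time: 19.5
eef_pos: [437.3, 236.8, 73.0]
ee_rot: [-0.781, -3.035, 0.007]
contact_force: [0.8, 0.9, -0.7]
opening: 64.5
gripper_force: 44.7
```

apply_moves(
  rows=[
    [[0,-0.15,0.1,0,0,0,1],[0,-0.35,0.1,0,0,0,1],[0.05,-0.57,0.1,0,0,0,1],[0.05,-0.78,0.1,0,0,0,1],[0.05,-1,0.1,0,0,0,1]],
  ],
)

```text
time: 20.0
eef_pos: [450.9, 36.6, 95.9]
ee_rot: [0.782, 3.042, 0.0]
contact_force: [0.7, -0.2, -1.2]
opening: 64.9
gripper_force: 44.7
```

apply_moves(
  rows=[
    [[0.03,-0.22,0,0,0,0,1],[0.06,-0.43,0,0,0,0,1],[0.1,-0.64,0,0,0,0,1],[0.107,-0.85,0,0,0,0,1],[0.107,-1,0,0,0,0,1]],
  ],
)

```text
time: 20.5
eef_pos: [472.5, -164.7, 95.8]
ee_rot: [0.785, 3.041, -0.001]
contact_force: [0.0, -0.7, -0.9]
opening: 64.6
gripper_force: 44.7
```

apply_moves(
  rows=[
    [[0,-0.207,0,0,0,0,1],[0,-0.207,-0.1,0,0,0,1],[0,-0.207,-0.2,0,0,0,1],[0,-0.207,-0.3,0,0,0,1],[0,-0.207,-0.33,0,0,0,1]],
  ],
)

```text
time: 21.0
eef_pos: [470.4, -202.4, 27.3]
ee_rot: [-0.783, -3.038, -0.002]
contact_force: [-0.1, 0.9, -1.5]
opening: 65.0
gripper_force: 44.8
```

```bash
python3 - <<'E'
from h import *
s=get_state(); print(s["eef_pos"])
s,d=read_camera("scene")
cv2.imwrite("pics/m4.png",cv2.resize(s[170:240,145:235,::-1],(640,498),interpolation=cv2.INTER_CUBIC))
E
```

```text
[ 470.35900279 -202.39545126   27.29999735]
```

View pics/m4.png

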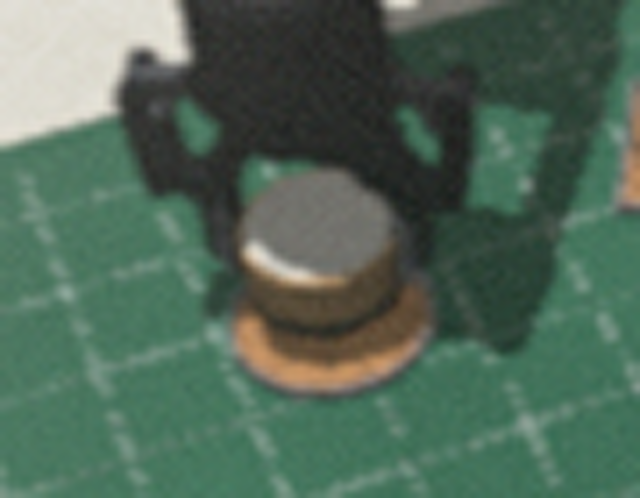

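apply_moves(
  rows=[
    [[0,0,-0.05,0,0,0,1],[0,0,-0.09,0,0,0,1],[0,0,-0.11,0,0,0,1],[0,0,-0.12,0,0,0,1],[0,0,-0.12,0,0,0,1]],
  ],
)

```text
time: 21.55
eef_pos: [472.6, -203.6, 5.6]
ee_rot: [0.783, 3.042, -0.0]
contact_force: [-0.3, -0.3, -2.2]
opening: 64.9
gripper_force: 44.9
```

apply_moves(
  rows=[
    [[0,0,0,0,0,0,0.2],[0,0,0,0,0,0,0.1],[0,0,0,0,0,0,0],[0,0,0,0,0,0,0],[0,0,0,0,0,0,0]],
  ],
)

```text
time: 22.05
eef_pos: [472.4, -203.5, 5.3]
ee_rot: [0.783, 3.042, -0.0]
contact_force: [-0.6, 0.7, -0.1]
opening: 85.3
gripper_force: 0.0
```

apply_moves(
  rows=[
    [[0,0,0.05,0,0,0,0],[0,0,0.2,0,0,0,0],[0,0,0.4,0,0,0,0],[0,0,0.6,0,0,0,0],[0,0,0.8,0,0,0,0]],
  ],
)

```text
time: 22.55
eef_pos: [472.1, -203.3, 167.5]
ee_rot: [0.783, 3.042, -0.0]
contact_force: [0.5, -0.0, -0.4]
opening: 85.3
gripper_force: 0.0
```

apply_moves(
  rows=[
    [[0,0.25,0,0,0,0,0],[0,0.5,0,0,0,0,0],[0,0.6,0,0,0,0,0],[0,0.6,0,0,0,0,0],[0,0.6,0,0,0,0,0]],
  ],
)

```text
time: 23.05
eef_pos: [472.5, -83.6, 165.9]
ee_rot: [0.781, 3.042, -0.001]
contact_force: [0.3, 0.3, -0.1]
opening: 85.2
gripper_force: 0.0
```

```bash
python3 - <<'E'
from h import *
s,d=read_camera("top"); P,u,v=pts("top",d)
for n,c in(("RL",(472,-203)),("SQ",(447,-13)),("HX",(621,265)),("RS",(633,-257))):
    Q=P[(np.hypot(P[:,0]-c[0],P[:,1]-c[1])<50)&(P[:,2]>29)&(P[:,2]<44)]
    if len(Q)<10: print(n,len(Q)); continue
    k=np.linalg.lstsq(np.c_[Q[:,:2]-Q[:,:2].mean(0),np.ones(len(Q))],Q[:,2],rcond=None)[0]
    print(n,np.median(Q,0).round(1),np.round(np.hstack(cv2.minAreaRect(Q[:,:2].astype(np.float32))),1),"tilt",k[:2].round(3))
s,_=read_camera("scene"); cv2.imwrite("pics/f.png",cv2.resize(s[140:320,80:410,::-1],(800,436),interpolation=cv2.INTER_CUBIC))
E
```

```text
RL 0
SQ [450.1  -5.8  35.6] [450.1  -6.5  49.4  62.3  63.2] tilt [-0.006  0.004]
HX [620.2 265.9  35.7] [621.4 266.4  55.5  49.4  40.4] tilt [-0.001  0.005]
RS [ 629.8 -254.3   34.5] [ 630.1 -255.1   33.5   34.     1.4] tilt [0.033 0.016]
```

View pics/f.png

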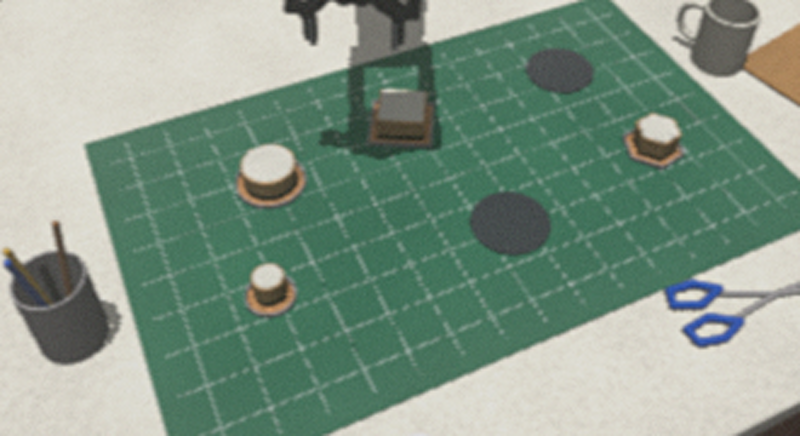

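apply_moves(
  rows=[
    [[0,0.25,0,0,0,0,0],[0,0.5,0,0,0,0,0],[0,0.75,0,0,0,0,0],[0,1,0,0,0,0,0],[0,1,0,0,0,0,0]],
  ],
)

```text
time: 23.65
eef_pos: [472.3, 120.6, 165.4]
ee_rot: [-0.775, -3.044, -0.003]
contact_force: [0.6, -0.6, -0.4]
opening: 85.3
gripper_force: 0.0
```

```bash
python3 - <<'E'
from h import *
for cam in("top","scene"):
  s,d=read_camera(cam); P,u,v=pts(cam,d)
  for n,c in(("RL",(472,-203)),("RS",(633,-257)),("HX",(621,265)),("SQ",(447,-13))):
    Q=P[(np.hypot(P[:,0]-c[0],P[:,1]-c[1])<45)&(P[:,2]>31)&(P[:,2]<44)]
    if len(Q)<10: print(n,len(Q)); continue
    k=np.linalg.lstsq(np.c_[Q[:,:2]-Q[:,:2].mean(0),np.ones(len(Q))],Q[:,2],rcond=None)[0]
    print(cam,n,len(Q),np.median(Q,0).round(1),np.round(np.hstack(cv2.minAreaRect(Q[:,:2].astype(np.float32))),1),"tilt",k[:2].round(3))
E
```

```text
top RL 451 [ 472.9 -201.    34.8] [ 471.8 -202.    62.3   62.8    0.6] tilt [ 0.003 -0.007]
top RS 128 [ 629.8 -254.3   34.5] [ 629.9 -254.7   33.3   33.8   86.8] tilt [-0.019 -0.002]
top HX 296 [622.1 266.3  35.3] [621.7 266.6  54.6  49.7  40. ] tilt [0.003 0.003]
top SQ 518 [447.5 -11.3  35.4] [446.9 -12.   62.   61.7  61.1] tilt [-0.006  0.007]
scene RL 284 [ 475.1 -206.7   33.7] [ 474.3 -206.5   61.2   64.4   70.6] tilt [-0.005  0.002]
scene RS 120 [ 632.9 -259.6   33.6] [ 631.3 -259.2   34.    33.9   50.2] tilt [0.002 0.031]
scene HX 166 [623.  261.5  33.6] [622.  264.   50.6  56.7  14.6] tilt [0.012 0.011]
scene SQ 268 [448.5 -16.   34.2] [448.1 -16.5  61.8  65.4  59.9] tilt [0.002 0.001]
```

All flat, at floor height and centred.

```bash
python3 -c "
from cell import *
print(finish_job())"
```

```text
the job is handed in; nothing more can be done
None
```

All four stamps are standing upright in their own tins, centred to within a few millimetres by both cameras, with the mug and pencil pot untouched; the job is handed in at about 24 s on the robot's clock, but the hand-in returned no verdict.

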